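# Open a sticking scrap-box shutter and tip in the pipe offcuts

## Robot

A 6-joint arm with a two-finger parallel gripper is mounted at the origin on a cart in front of the work surface, level with it; the furniture and walls round the work are solid. World frame = base frame: x ahead of the robot, y to its left, z up, the work surface at z = 0. Lengths are in m, angles in rad, forces in N, time in s.
With the tool pointing down it reaches from about 0.325 to 0.775 m from the base axis. Payload 9.3 kg.
Tool frame: the origin (TCP) lies midway between the tips of the shut fingers; the grasp point (between the pads) lies 19 mm behind it; z points along the fingers, y is the direction in which the jaws open and shut (so a half turn about z gives the same grasp; the last joint's range is limited). The gripper opens to 85 mm and grips with 20 to 120 N. Pads are 22 mm wide; open, the fingers measure 114 mm over their backs; the gripper's body (76 mm by 85 mm) begins 54 mm behind the grasp point. The pads swing forward as they close: fully open they stand 13 mm farther back than shut.
Start: joints at [0.951, 0.259, 0.021, 1.334, 0, 1.418], TCP at [0.248, 0.491, 0.196] pointing down, gripper open.
Joint ranges: [-3.04, 3.04], [-0.91, 1.82], [-1.04, 1.36], [-1.92, 1.95], [-1.52, 1.45], [-3.14, 3.14]. Speed limits (rad/s): [2.22, 2.22, 2.79, 3.14, 3.14, 3.14].

## Interface

Orientations are given as [roll, pitch, yaw] about the fixed x, y, z axes, in that order (R = Rz(yaw) Ry(pitch) Rx(roll)).
In Python, from cell import sensors, vision, ticket gives the robot as it stands. The module is installed in compiled form; this text tells all that it offers.
- The arm moves only by the shell command python3 -m creep 'ROWS' [FORCE]. ROWS is a JSON object of lists of equal length, an entry for each row: "dp": the shift along the tool's x, y, z in m, a list of three; "turn": the turn about the tool's z in rad; "fingers": the closure, from -1 (fully open) to 1 (shut). A call has 1 to 10 rows; each row shifts and turns the commanded pose from where the row before left it, along the tool's axes as they then stand; what a row does not reach is not made up. A row lasts 1/10 s, in which the tool goes at most 50 mm and 8.59 degrees, less where a joint would pass 70% of its speed; a pose out of reach is approached as far as the arm can. A call with a gripper value outside its range is refused whole. The fingers move at their own pace and stop on an object; FORCE is the grip in N (left out, the last holds). Time passes only in rows, so rows that do not move let the fingers close. It gives the time, the measured TCP pose, the force and the opening at its end, in the units of the state.
- sensors.sense(): the state, without advancing time (a new reading comes with each control period).
- vision.grab_frame(name): name is "side" or "top" or "wrist"; returns a dict with "frame" (400x640x3 uint8, red, green, blue), "intrinsics" (3x3 intrinsics, pixels), "pose" (4x4, takes a point from camera to world coordinates). Camera axes: x right, y down, z forward; pixel columns grow to the right and rows downward; lengths in m; the calibration is good to about 2 mm. A picture is of the moment at which its call begins. There is no depth.
- ticket.sign_off(): hands the job in, once; it reports no verdict.
The state is a dict: "t": time; "joint_positions": joint angles; "joint_velocities": joint speeds; "tau": joint torques, N m; "tool_pos": TCP position; "tcp_rot": TCP orientation; "wrist_force": force on the tool from outside, world axes, zero at the start; "moment": the same for the moment, N m; "grip_width": opening from 0.0 (shut) to 1.0 (fully open).
Only numpy, scipy, OpenCV 4.12 (cv2) and the standard library are available. Lean on these libraries where they do the work, as an engineer would, in place of code of your own. Each camera call takes 0.05 s, during which the arm holds its last target.

## Task

Slide the shutter of the blue scrap box fully open, away from you; it sticks in its rails and binds when one end gets ahead, so push its two orange lugs in turn, a little at a time, and do not push on the thin sheet itself. Then raise the tray on the box's left rim by its black handle so that both pipe offcuts roll into the box, lower the tray back onto its leg without letting it drop, and let go. Leave the shutter open and the other things on the table alone.

Things in the scene. Friction and masses are not known exactly. Their poses are not given: they have to be found in the camera images.
- scrap_box: Blue steel scrap box, fixed, 290 (its x) by 280 mm (its y). Origin: centre of its underside, on the table. Its x points away from the robot along the rails, y left to the tipping tray. Floor 4 mm up, front wall 86 mm high. Near half (x -140 to 0) open, 212 mm wide; far half a fixed deck. Rails along the left and right edges, tops 105 mm up. Inside y -136 to 136 mm.
- shutter_slide (a joint): Travel (m) of the middle of the flat aluminium shutter, 140 mm along the rails, 220 mm wide, top 94 mm over the table. 0 shut (its middle at box x = -72 mm), 0.12 fully open at the end stops over the deck; opens away from the robot (+x), starts 8 to 30 mm open, stays where left. Its ends rub on the rails: a push of some 8 to 20 N moves a lug; the right end sticks more.
- shutter_skew (a joint): Angle (rad) of the shutter in its rails, 0 square, positive when the right end is ahead. A push at one lug moves mainly that end. From 0.12 to 0.16 rad (one lug 23 to 30 mm ahead of the other) it binds: that lug then hardly moves even at 60 N; pushing the lagging lug squares and frees it. A push in the middle also skews it, as the right end sticks more.
- lug_left (a point): Left orange push lug on the shutter: an upright tab 34 mm wide (y), 8 mm thick (x), from 94 to 140 mm over the table, 95 mm left of the shutter's middle. Point: middle of its near face, 117 mm up; at box x = -76 mm when shut, +44 mm when fully open.
- lug_right (a point): Right orange push lug, the same, 95 mm right of the shutter's middle. Between and before the lugs the shutter is flat (ribs 3 mm high).
- shutter_plate: The shutter's thin aluminium sheet, 140x220x4 mm, which is not to be pushed; it carries the lugs and turns with them. Origin at its middle, at the height of the table top; x along its travel, y left.
- tray (a joint): Angle (rad) of the steel tipping tray: 0 level on its leg, grows to 1.7 as the handle end is raised. Hinge axis along box x at box y = 146 mm, 106 mm up. 0.35 kg, turns freely, falls back when let go. 110 mm wide (box x -135 to -25), 111 mm long, walls 35 mm; at the hinge only a 4 mm lip, over which the pipes roll into the opening when tipped 0.7 to 1 rad.
- tray_handle (a point): Middle of the tray's black round handle bar, 12 mm thick, 106 mm long along box x, 40 mm clear of the tray's end wall, held by an arm at each end. Tray level: box x -80, y 301 mm, 138 mm up (155 mm out from the hinge axis, 32 mm above it). Can be pinched from above; it turns between the fingers as it moves on its arc.
- pipe_a_mid (a point): Centre of one grey plastic pipe offcut, 47 mm in diameter, 91 mm long, 0.1 kg, lying in the tray parallel to box x, next to the hinge.
- pipe_b_mid (a point): Centre of the other pipe offcut, the same, lying beside it nearer the handle.
- wood_plane: Bystander, to be left where it is: small wooden block plane, 50x105x48 mm. Origin: centre of its underside.
- hold_weight: Bystander, to be left where it is: dark cast iron weight with a loop, 35x55x71 mm. Origin: centre of its underside.
- white_bottle: Bystander, to be left where it is: plain white bottle, 48 mm across, 118 mm high. Origin: centre of its underside.
- hex_keys: Bystander, to be left where it is: hex keys in a red holder, 40x88x12 mm. Origin: centre of its underside.
- pipe_a: The first pipe offcut; origin at the centre of one end, z axis along the pipe.
- pipe_b: The other pipe offcut, the same.
There are look-alikes about, which are no part of the job. What is shaped like the pipe_a but green is not meant. Leave any pink look-alike of the pipe_b alone.

How it is judged:
By the outcome, as a careful person would: the job done as asked, in the order asked, and still so for the second after the job is handed in, with the robot touching nothing.
It also fails if it takes over 67 s, if anything falls off the work surface, if the arm or the gripper's body presses on something with over 40 N, if the wrist force passes 120 N, or if a joint passes its speed limit or range.

## Working session

There is one attempt and no reset: what is moved stays moved. The work goes in short steps, Python scripts to look and compute and a shell command to move; the robot and the scene stay as the last step left them, time stands still between calls to the robot, and variables do not carry over. Pictures are saved under pics/ and viewed, and the job is handed in when it is done.

```bash
mkdir -p pics; cat > h.py <<'E'
import numpy as np, cv2
from cell import sensors, vision, ticket
def grab(n,fn=None):
    d=vision.grab_frame(n)
    if fn: cv2.imwrite('pics/'+fn,cv2.cvtColor(d['frame'],cv2.COLOR_RGB2BGR))
    return d
def ray(d,u,v):
    K=np.array(d['intrinsics']);T=np.array(d['pose'])
    r=T[:3,:3]@np.linalg.solve(K,np.array([u,v,1.]));return T[:3,3],r/np.linalg.norm(r)
def onz(d,u,v,z):
    o,r=ray(d,u,v);return o+r*(z-o[2])/r[2]
def two(d1,p1,d2,p2):
    o1,r1=ray(d1,*p1);o2,r2=ray(d2,*p2)
    A=np.stack([r1,-r2],1);s=np.linalg.lstsq(A,o2-o1,rcond=None)[0]
    a=o1+r1*s[0];b=o2+r2*s[1];return (a+b)/2,np.linalg.norm(a-b)
E
python3 - <<'E'
from h import *
import pickle
D={n:grab(n,n+'0.png') for n in['side','top','wrist']}
pickle.dump(D,open('d0.pkl','wb'))
for n in D: print(n,np.round(D[n]['pose'],3).tolist(),D[n]['intrinsics'])
print(sensors.sense())
E
```

```text
side [[0.996, -0.063, 0.06, 0.4], [-0.086, -0.621, 0.779, -1.071], [-0.011, -0.781, -0.624, 0.942], [0.0, 0.0, 0.0, 1.0]] [[412.33234095   0.         320.75401831]
 [  0.         412.33234095 201.306635  ]
 [  0.           0.           1.        ]]
top [[0.015, -0.986, 0.164, 0.25], [-1.0, -0.016, -0.003, -0.016], [0.006, -0.164, -0.986, 1.486], [0.0, 0.0, 0.0, 1.0]] [[377.11207185   0.         324.28915002]
 [  0.         377.11207185 202.24418591]
 [  0.           0.           1.        ]]
wrist [[0.45, 0.853, 0.263, 0.18], [0.893, -0.429, -0.135, 0.525], [-0.002, 0.296, -0.955, 0.374], [0.0, 0.0, 0.0, 1.0]] [[325.57519425   0.         313.19013686]
 [  0.         325.57519425 199.50986955]
 [  0.           0.           1.        ]]
{'t': 0.15, 'joint_positions': array([ 9.51405983e-01,  2.59094513e-01,  2.09567950e-02,  1.33366069e+00,
       -2.22586179e-05,  1.41817433e+00]), 'joint_velocities': array([-2.41064429e-04, -1.18036458e-03,  1.97681990e-03,  1.33852926e-03,
        8.81691289e-06,  1.11753019e-03]), 'tau': array([ 3.89228429e-03, -5.55971003e+01,  3.44661891e+01,  1.13655184e-02,
       -8.92638514e-05,  5.24318551e-06]), 'tool_pos': array([0.24739299, 0.49097157, 0.195696  ]), 'tcp_rot': array([-3.14059883e+00, -1.30347030e-04,  2.67482425e+00]), 'wrist_force': array([-1.36626679, -0.01041164,  0.01162025]), 'moment': array([-0.01720452, -0.0345935 , -0.0211489 ]), 'grip_width': 1.0001845288761837}
```

View pics/side0.png

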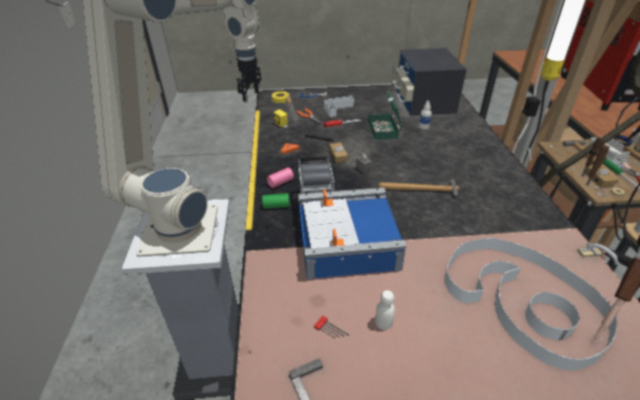

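View pics/top0.png

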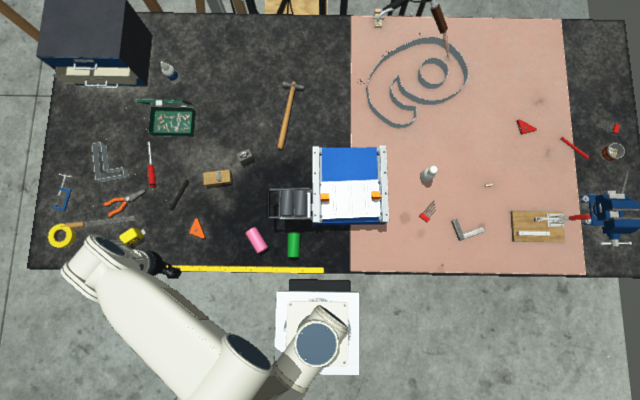

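View pics/wrist0.png

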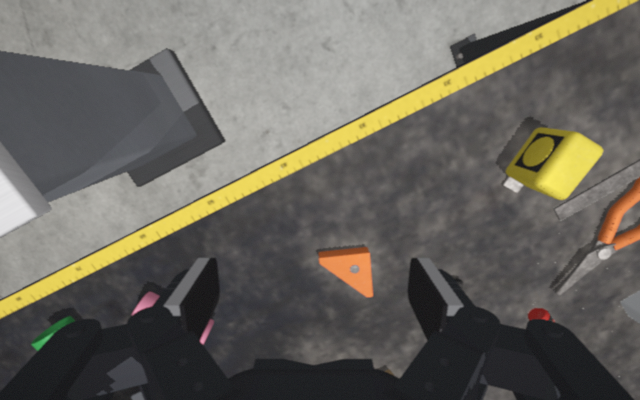

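```bash
python3 - <<'E'
from h import *
import pickle
D=pickle.load(open('d0.pkl','rb'))
t=D['top']['frame'][130:265,235:400][:,:,::-1]; cv2.imwrite('pics/topc.png',cv2.resize(t,None,fx=4.5,fy=4.4,interpolation=cv2.INTER_CUBIC))
t=D['side']['frame'][145:285,255:415][:,:,::-1]; cv2.imwrite('pics/sidec.png',cv2.resize(t,None,fx=4.5,fy=4.2,interpolation=cv2.INTER_CUBIC))
for n in ['top','side']:
    hsv=cv2.cvtColor(D[n]['frame'],cv2.COLOR_RGB2HSV)
    m=((hsv[...,0]>5)&(hsv[...,0]<18)&(hsv[...,1]>190)&(hsv[...,2]>140)).astype(np.uint8)
    k,l,s,c=cv2.connectedComponentsWithStats(m)
    for i in range(1,k):
        if s[i,4]>12: print(n,s[i],c[i])
E
```

```text
top [104 198  20   8  50] [113.   201.12]
top [109 202  18  15  59] [117.50847458 209.33898305]
top [190 219  15  20 141] [196.91489362 229.32624113]
```

View pics/topc.png

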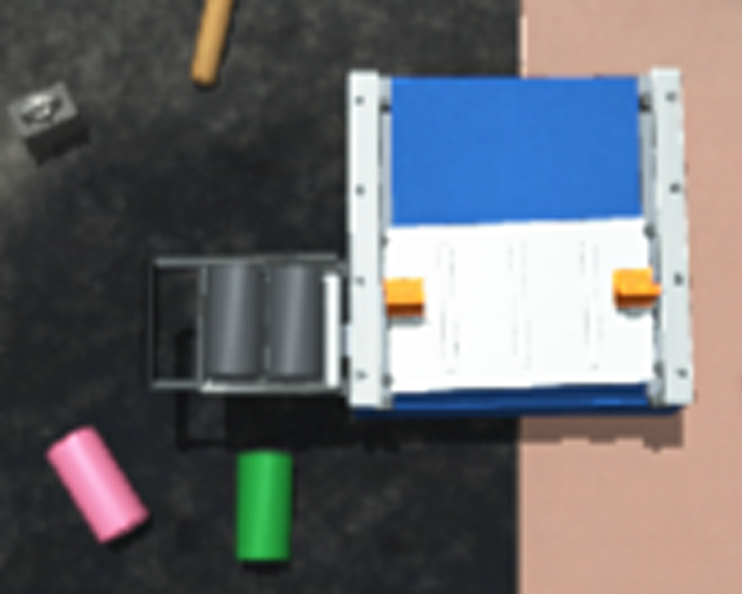

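View pics/sidec.png

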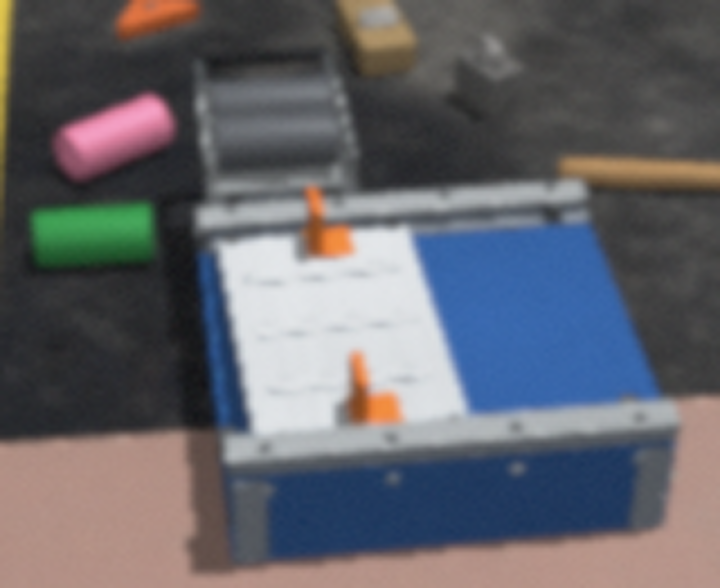

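```bash
python3 - <<'E'
from h import *
import pickle
D=pickle.load(open('d0.pkl','rb'))
T=D['top'];S=D['side']
ft=lambda u,v:(235+(u+.5)/4.5-.5,130+(v+.5)/4.4-.5)
fs=lambda u,v:(255+(u+.5)/4.5-.5,145+(v+.5)/4.2-.5)
P={'NL':((350,405),(197,210)),'FL':((349,72),(583,183)),'FR':((679,70),(677,405)),'NR':((691,403),(226,440))}
C={}
for k,(a,b) in P.items():
    print(k,np.round(onz(T,*ft(*a),.105),4),np.round(onz(S,*fs(*b),.105),4),[np.round(x,4) for x in two(T,ft(*a),S,fs(*b))])
for k,a,b in [('lugL',(405,281),(314,188)),('lugR',(634,270),(357,353)),('handle ends n',(152,385),(203,158)),]:
    print(k,[np.round(x,4) for x in two(T,ft(*a),S,fs(*b))],np.round(onz(T,*ft(*a),.14),4))
for k,a in [('pipeA',(296,320)),('pipeB',(235,320))]: print(k,np.round(onz(T,*ft(*a),.14),4))
for a in [(152,385),(155,262)]:print(np.round(onz(T,*ft(*a),.138),4))
E
```

```text
NL [0.4065 0.0215 0.105 ] [0.4099 0.0173 0.105 ] [array([0.4084, 0.0217, 0.1013]), np.float64(0.003)]
FL [0.6959 0.0282 0.105 ] [0.7002 0.0236 0.105 ] [array([0.6995, 0.0283, 0.1008]), np.float64(0.0042)]
FR [ 0.7025 -0.2511  0.105 ] [ 0.7078 -0.2338  0.105 ] [array([ 0.7001, -0.2489,  0.1195]), np.float64(0.0045)]
NR [ 0.4126 -0.2576  0.105 ] [ 0.417  -0.2392  0.105 ] [array([ 0.4138, -0.2548,  0.1201]), np.float64(0.0059)]
lugL [array([ 0.4985, -0.022 ,  0.1511]), np.float64(0.0107)] [ 0.5061 -0.0218  0.14  ]
lugR [array([ 0.51  , -0.2058,  0.148 ]), np.float64(0.0133)] [ 0.5183 -0.2068  0.14  ]
handle ends n [array([0.4247, 0.1945, 0.0283]), np.float64(0.0111)] [0.4165 0.1788 0.14  ]
pipeA [0.4721 0.0653 0.14  ]
pipeB [0.4713 0.1143 0.14  ]
[0.4167 0.1791 0.138 ]
[0.5192 0.1807 0.138 ]
```

```bash
python3 -m creep '{"dp":[[0,0,-0.03],[0,0,-0.03],[0,0,-0.03],[0,0,-0.03]],"turn":[-0.1225,-0.1225,-0.1225,-0.1225],"fingers":[0.0,0.0,0.0,0.0]}' 40
cat >> h.py <<'E'
from scipy.spatial.transform import Rotation as Ro
def tol(target,yaw=None):
    s=sensors.sense();R=Ro.from_euler('xyz',s['tcp_rot']).as_matrix()
    d=R.T@(np.array(target)-s['tool_pos'])
    print('tcp',np.round(s['tool_pos'],4),'yaw',round(s['tcp_rot'][2]%(2*np.pi),4),'F',np.round(s['wrist_force'],1),'g',round(s['grip_width'],3),'t',round(s['t'],2))
    print('tool dp',np.round(d,4))
E
python3 -c "
from h import *
tol([.40,-.03,.35])"
```

```text
t: 0.55
tool_pos: [0.2474, 0.4909, 0.3172]
tcp_rot: [-3.141, -0.0, -3.113]
wrist_force: [0.1, 0.8, 0.8]
grip_width: 0.503
tcp [0.2474 0.4909 0.3172] yaw 3.1699 F [0.1 0.8 0.8] g 0.503 t 0.55
tool dp [-0.1378 -0.5251 -0.0327]
```

```bash
python3 -m creep '{"dp":[[-0.013,-0.046,-0.003],[-0.013,-0.046,-0.003],[-0.013,-0.046,-0.003],[-0.013,-0.046,-0.003],[-0.013,-0.046,-0.003],[-0.013,-0.046,-0.003],[-0.013,-0.046,-0.003],[-0.013,-0.046,-0.003],[-0.013,-0.046,-0.003],[-0.013,-0.046,-0.003]],"turn":[0.006,0,0,0,0,0,0,0,0,0],"fingers":[1,1,1,1,1,1,1,1,1,1]}'
python3 -c "
from h import *
import pickle
tol([.40,-.03,.35])
d=grab('wrist','w1.png');pickle.dump(d,open('w1.pkl','wb'))
tol([.40,-.03,.35])"
```

```text
t: 1.55
tool_pos: [0.3856, 0.0316, 0.3464]
tcp_rot: [3.142, 0.0, -3.124]
wrist_force: [1.7, 0.8, -0.2]
grip_width: -0.001
tcp [0.3856 0.0316 0.3464] yaw 3.1588 F [ 1.7  0.8 -0.2] g -0.001 t 1.55
tool dp [-0.0133 -0.0619 -0.0036]
tcp [0.3878 0.0257 0.3459] yaw 3.1539 F [ 1.2 -1.6 -0.6] g 0.0 t 1.6
tool dp [-0.0115 -0.0559 -0.0039]
```

View pics/w1.png

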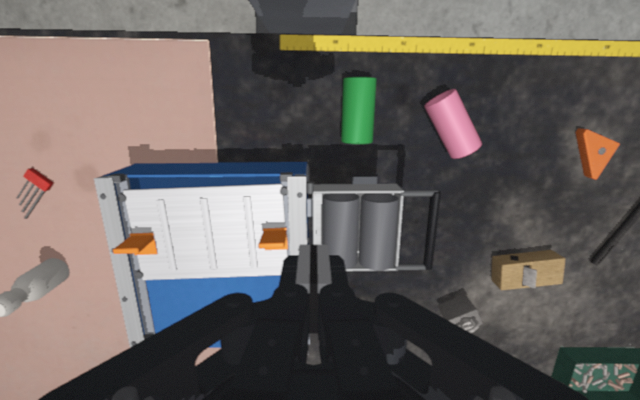

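```bash
python3 -m creep '{"dp":[[0,-0.04,0],[0,-0.04,0],[0,-0.04,0],[0,0,0],[0,0,0]],"turn":[-0.010,0,0,0,0],"fingers":[1,1,1,1,1]}'
python3 -c "
from h import *
import pickle
tol([.40,-.03,.35])
d=grab('wrist','w2.png');pickle.dump(d,open('w2.pkl','wb'))
for n in [1,2]:
    d=pickle.load(open('w%d.pkl'%n,'rb'))
    f=d['frame'][150:350, 60:460] if n==1 else d['frame'][150:350,:400]
    cv2.imwrite('pics/w%dc.png'%n,cv2.resize(f[:,:,::-1],None,fx=2,fy=2,interpolation=cv2.INTER_CUBIC))
"
```

```text
t: 2.1
tool_pos: [0.3884, -0.0871, 0.3459]
tcp_rot: [3.141, -0.001, -3.117]
wrist_force: [0.3, 0.9, -0.5]
grip_width: -0.004
tcp [ 0.3884 -0.0871  0.3459] yaw 3.1661 F [ 0.3  0.9 -0.5] g -0.004 t 2.1
tool dp [-0.013   0.0568 -0.0041]
```

View pics/w2.png

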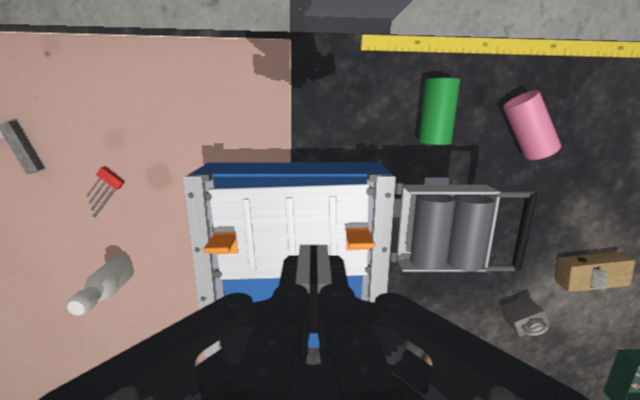

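View pics/w1c.png

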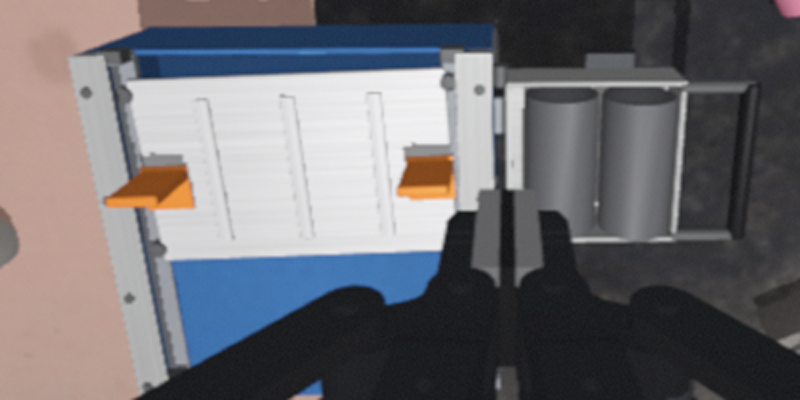

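```bash
python3 - <<'E'
from h import *
import pickle
d={n:pickle.load(open('w%d.pkl'%n,'rb')) for n in(1,2)}
for n in d:
    hsv=cv2.cvtColor(d[n]['frame'],cv2.COLOR_RGB2HSV)
    m=((hsv[...,0]>5)&(hsv[...,0]<20)&(hsv[...,1]>180)&(hsv[...,2]>120)).astype(np.uint8)
    k,l,s,c=cv2.connectedComponentsWithStats(m)
    for i in range(1,k):
        if s[i,4]>80:
            cn=cv2.findContours((l==i).astype(np.uint8),cv2.RETR_EXTERNAL,cv2.CHAIN_APPROX_NONE)[0][0]
            q=cv2.approxPolyDP(cn,2,True)[:,0]
            print(n,s[i],q.tolist())
f=d[2]['frame'][160:260,180:400]
cv2.imwrite('pics/w2c.png',cv2.resize(f[:,:,::-1],None,fx=3.6,fy=3.6,interpolation=cv2.INTER_CUBIC))
E
```

```text
1 [260 229  26  15 326] [[264, 229], [260, 243], [284, 243], [284, 229]]
1 [114 234  42  20 561] [[114, 249], [115, 252], [155, 252], [155, 249], [151, 250], [154, 247], [151, 234], [131, 234], [130, 238]]
2 [347 229  26  16 348] [[347, 230], [349, 244], [372, 243], [367, 229]]
2 [205 233  30  19 374] [[234, 234], [214, 234], [205, 249], [227, 247], [229, 251]]
```

View pics/w2c.png

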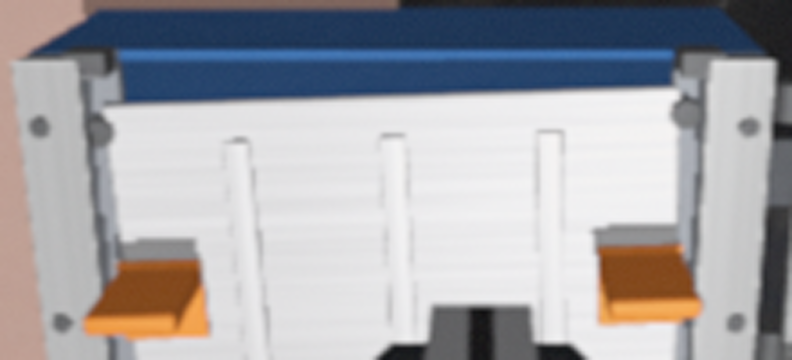

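```bash
python3 - <<'E'
from h import *
import pickle
a,b=[pickle.load(open('w%d.pkl'%n,'rb')) for n in(1,2)]
L,_=two(a,(274,229),b,(357.2,229.2));R,_=two(a,(141,234),b,(224,234))
print('L',L,_,'R',R)
Lz=onz(b,357.2,229.2,.094);Rz=onz(b,224,234,.094);print(Lz,Rz,onz(a,274,229,.094),onz(a,141,234,.094))
# rail corners near end: in b crop/3.6
g=lambda u,v:((u+.5)/3.6-.5+180,(v+.5)/3.6-.5+160)
nl=onz(b,*g(776,60),.105);nr=onz(b,*g(12,60),.105);print('NL',nl,'NR',nr,np.arctan2(-(nl-nr)[0],(nl-nr)[1]))
for k,p,q in [('handle mid',(434.5,230),(526,231)),('near end',(438,193),(531.5,194)),('far',(429,270),(521,271)),('pipeB near top',(380,197),(475,198))]:
    print(k,two(a,p,b,q),onz(b,*q,.138))
E
python3 - <<'E'
import cv2
f=cv2.imread('pics/w1.png')[180:280,300:450];g=cv2.imread('pics/w2.png')[180:280,390:540]
import numpy as np
cv2.imwrite('pics/hh.png',cv2.resize(np.vstack([f,g]),None,fx=3,fy=3,interpolation=cv2.INTER_CUBIC))
E
```

```text
L [ 0.48768161 -0.02221984  0.09623809] 0.0009491115122429323 R [ 0.49783208 -0.21029264  0.09923118]
[ 0.48860702 -0.02186982  0.094     ] [ 0.50062806 -0.21183272  0.094     ] [ 0.48859545 -0.02249431  0.094     ] [ 0.49961424 -0.21315012  0.094     ]
NL [0.40785845 0.0216914  0.105     ] NR [ 0.41469282 -0.25815432  0.105     ] 0.02441709807489129
handle mid (array([0.46915438, 0.18955389, 0.13524147]), np.float64(0.0003029993035796883)) [0.46788672 0.18753415 0.138     ]
near end (array([0.42135541, 0.19023334, 0.1286749 ]), np.float64(0.00032726707635528473)) [0.41864048 0.18361784 0.138     ]
far (array([0.51691683, 0.18209646, 0.15348512]), np.float64(0.00026989128110011223)) [0.52526265 0.19335996 0.138     ]
pipeB near top (array([0.42592526, 0.11561532, 0.13619997]), np.float64(0.00016896836696094554)) [0.42548997 0.11468127 0.138     ]
```

View pics/hh.png

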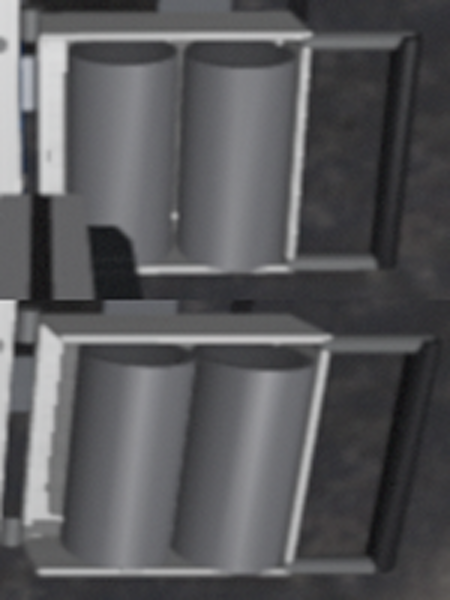

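```bash
cat >> h.py <<'E'
BC=np.array([.5563,-.1149]);BY=.023
def b2w(x,y,z): c,s=np.cos(BY),np.sin(BY);return [BC[0]+c*x-s*y,BC[1]+s*x+c*y,z]
def w2b(p): c,s=np.cos(BY),np.sin(BY);d=np.array(p[:2])-BC;return np.array([c*d[0]+s*d[1],-s*d[0]+c*d[1],p[2]])
def go(x,y,z):
    tol(b2w(x,y,z));print('box tcp',np.round(w2b(sensors.sense()['tool_pos']),4))
E
python3 -c "
from h import *
go(-.095,.092,.110)"
```

```text
tcp [ 0.3884 -0.0863  0.346 ] yaw 3.1678 F [-0.1 -0.4 -0.3] g -0.004 t 2.15
tool dp [-0.0725  0.0592  0.236 ]
box tcp [-0.1672  0.0324  0.346 ]
```

```bash
python3 -m creep '{"dp":[[-0.018,0.015,0.030],[-0.018,0.015,0.036],[-0.018,0.015,0.036],[-0.0185,0.014,0.036],[0,0,0.036],[0,0,0.032],[0,0,0.020],[0,0,0.010],[0,0,0]],"turn":[0.003,0,0,0,0,0,0,0,0],"fingers":[1,1,1,1,1,1,1,1,1]}'
python3 -c "
from h import *
go(-.095,.092,.110)"
```

```text
t: 3.05
tool_pos: [0.459, -0.0245, 0.1096]
tcp_rot: [3.141, -0.001, -3.116]
wrist_force: [0.6, -0.3, -0.0]
grip_width: 0.007
tcp [ 0.459  -0.0245  0.1096] yaw 3.1675 F [ 0.6 -0.3 -0. ] g 0.007 t 3.05
tool dp [-0.0002 -0.0006 -0.0004]
box tcp [-0.0952  0.0926  0.1096]
```

```bash
python3 -m creep '{"dp":[[-0.010,0,0],[-0.006,0,0],[-0.004,0,0],[-0.004,0,0],[-0.004,0,0],[0,0,0]],"turn":[0,0,0,0,0,0],"fingers":[1,1,1,1,1,1]}'
python3 -c "
from h import *
go(-.095,.092,.110)
grab('wrist','p1.png')"
```

```text
t: 3.65
tool_pos: [0.488, -0.0251, 0.1102]
tcp_rot: [-3.142, 0.0, -3.118]
wrist_force: [0.2, -0.0, -0.6]
grip_width: 0.001
tcp [ 0.488  -0.0251  0.1102] yaw 3.1656 F [ 0.2 -0.  -0.6] g 0.001 t 3.65
tool dp [0.0288 0.0007 0.0002]
box tcp [-0.0662  0.0914  0.1102]
```

View pics/p1.png

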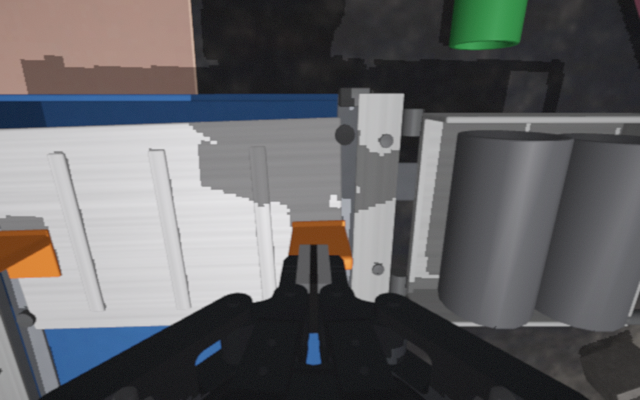

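```bash
cat >> h.py <<'E'
def lugs(fn=None):
    d=grab('wrist',fn)
    hsv=cv2.cvtColor(d['frame'],cv2.COLOR_RGB2HSV)
    m=((hsv[...,0]>5)&(hsv[...,0]<20)&(hsv[...,1]>180)&(hsv[...,2]>90)).astype(np.uint8)
    k,l,s,c=cv2.connectedComponentsWithStats(m)
    for i in range(1,k):
        if s[i,4]>80:
            x,y,w,h,_=s[i]
            ys,xs=np.where(l==i)
            for col in ([np.median(xs[ys<=y+1])]):
                print('blob',s[i],'base box',np.round(w2b(onz(d,col,y-.5,.094)),4))
    return d
E
python3 - <<'E'
from h import *
d=lugs('p2.png')
p=sensors.sense()['tool_pos']
T=np.array(d['pose']);K=np.array(d['intrinsics'])
for off in [(0,0,0),(-.011,0,0),(.011,0,0),(0,0,.03)]:
    q=T[:3,:3].T@(p+np.array(off)-T[:3,3]);q=K@q;print(off,q[:2]/q[2])
E
```

```text
blob [ 290  221   61   39 1469] base box [-0.0677  0.1016  0.094 ]
blob [   0  231   60   47 2408] base box [-0.0606 -0.0911  0.094 ]
(0, 0, 0) [313.15783302 231.6880661 ]
(-0.011, 0, 0) [313.61425758 214.18825762]
(0.011, 0, 0) [312.71654003 248.60771344]
(0, 0, 0.03) [313.14004199 254.89509448]
```

```bash
python3 -c "
import cv2
f=cv2.imread('pics/p2.png')[200:320,250:390];cv2.imwrite('pics/p2c.png',cv2.resize(f,None,fx=5,fy=5,interpolation=cv2.INTER_CUBIC))"
```

```text
(no output)
```

View pics/p2c.png

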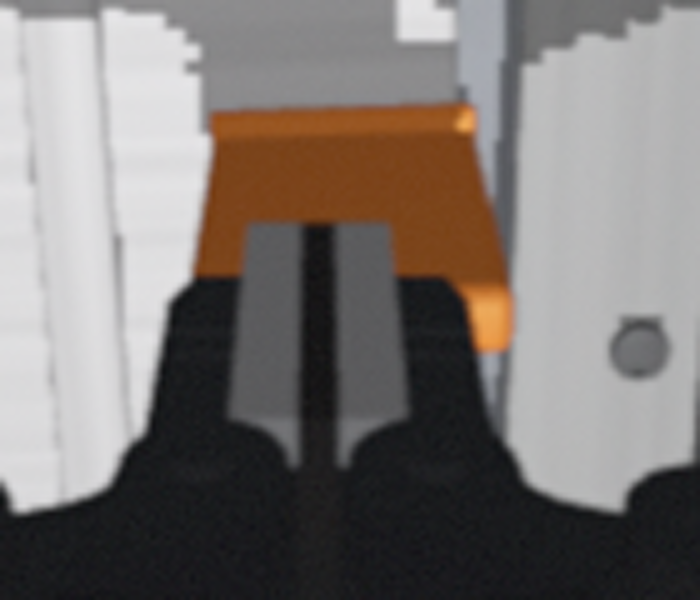

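```bash
python3 -m creep '{"dp":[[-0.004,0,0],[-0.004,0,0]],"turn":[0,0],"fingers":[1,1]}'
python3 -c "
from h import *
go(-.095,.092,.110)
lugs('p3.png')"
python3 -c "
import cv2
f=cv2.imread('pics/p3.png')[200:320,250:390];cv2.imwrite('pics/p3c.png',cv2.resize(f,None,fx=5,fy=5,interpolation=cv2.INTER_CUBIC))"
```

```text
t: 3.95
tool_pos: [0.4957, -0.0248, 0.1103]
tcp_rot: [-3.142, 0.0, -3.118]
wrist_force: [-0.0, 0.1, 0.7]
grip_width: 0.001
tcp [ 0.4957 -0.0248  0.1103] yaw 3.1656 F [-0.   0.1  0.7] g 0.001 t 3.95
tool dp [0.0365 0.0006 0.0003]
box tcp [-0.0585  0.0915  0.1103]
blob [ 288  209   64   48 2149] base box [-0.0676  0.1005  0.094 ]
blob [   0  219   58   48 2344] base box [-0.0607 -0.0898  0.094 ]
```

View pics/p3c.png

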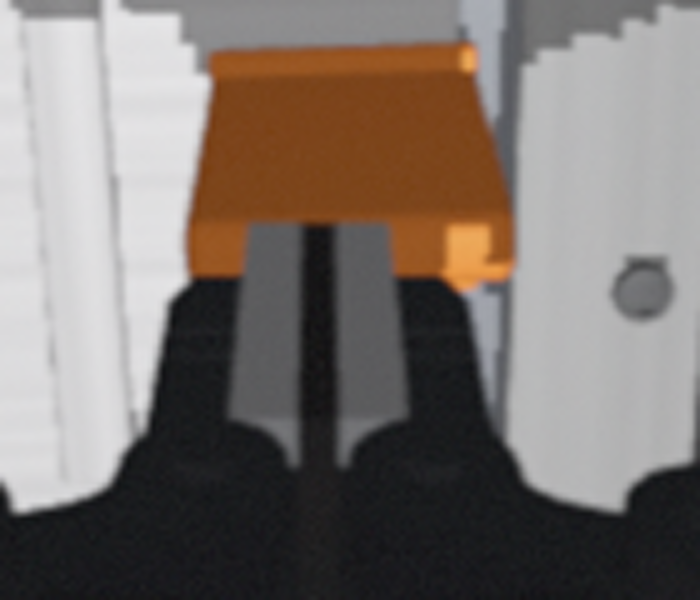

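```bash
python3 -c "
from h import *
d=grab('side','s4.png')
f=d['frame'][130:290,250:420][:,:,::-1];cv2.imwrite('pics/s4c.png',cv2.resize(f,None,fx=4,fy=3.7,interpolation=cv2.INTER_CUBIC))
T=np.array(d['pose']);K=np.array(d['intrinsics'])
p=sensors.sense()['tool_pos']
for off in [(0,0,0),(-.011,0,0),(.011,0,0),(0,0,.03),(0,0,.073)]:
    q=T[:3,:3].T@(p+np.array(off)-T[:3,3]);q=K@q;q=q[:2]/q[2];print(off,q,(q[0]-250)*4,(q[1]-130)*3.7)
"
```

```text
(0, 0, 0) [325.39688446 199.61167508] 301.5875378286171 257.56319781427896
(-0.011, 0, 0) [322.02567969 199.82262139] 288.10271876061074 258.34369912714664
(0.011, 0, 0) [328.76475994 199.40093711] 315.05903975828187 256.7834672973641
(0, 0, 0.03) [325.35625424 192.27236811] 301.4250169478464 230.40776201254818
(0, 0, 0.073) [325.29596871 181.38259165] 301.18387482533626 190.115589118458
```

View pics/s4c.png

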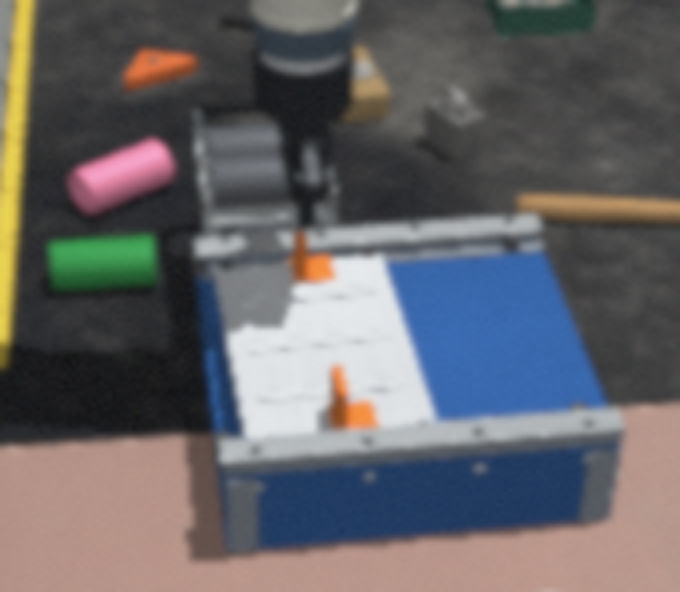

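```bash
python3 -c "
from h import *
import pickle
w=grab('wrist');s=grab('side');t=grab('top','t5.png')
p=sensors.sense()['tool_pos'];print(p)
for q in [(329,190),(327,190),(331,190),(329,187)]:
    a,e=two(w,(313,245),s,q);print(np.round(a-p,4),e)
for n,d in [('w',w),('s',s),('t',t)]:
    T=np.array(d['pose']);K=np.array(d['intrinsics'])
    for nm,P in [('lugLtop',b2w(-.065,.095,.14)),('lugRtop',b2w(-.058,-.095,.14)),('NL',b2w(-.145,.14,.105)),('FL',b2w(.145,.14,.105)),('FR',b2w(.145,-.14,.105))]:
        q=T[:3,:3].T@(np.array(P)-T[:3,3]);q=K@q;q=q[:2]/q[2];print(n,nm,np.round(q,1), np.round([(q[0]-250)*4,(q[1]-130)*3.7]) if n=='s' else '')
f=s['frame'][160:215,300:355][:,:,::-1];cv2.imwrite('pics/s5c.png',cv2.resize(f,None,fx=10,fy=10,interpolation=cv2.INTER_CUBIC))
"
```

```text
[ 0.49548564 -0.02474529  0.11012016]
[0.0045 0.0019 0.0313] 0.018814283663631432
[0.0003 0.0013 0.0338] 0.01334937693964741
[0.0086 0.0025 0.0287] 0.024297690843422315
[0.0024 0.0023 0.0415] 0.023791971036935575
w lugLtop [320.3 242.7] 
w lugRtop [-56.3 254.9] 
w NL [405.2  76.1] 
w FL [374.2 467. ] 
w FR [ 20.6 466.6] 
s lugLtop [323.1 191.8] [292. 229.]
s lugRtop [333.1 231.7] [332. 376.]
s NL [297.8 193.8] [191. 236.]
s FL [383.2 187.4] [533. 212.]
s FR [405.5 245.4] [622. 427.]
t lugLtop [324.4 198.1] 
t lugRtop [376.8 195.8] 
t NL [312.3 221.2] 
t FL [312.1 145.4] 
t FR [385.6 145. ]
```

View pics/s5c.png

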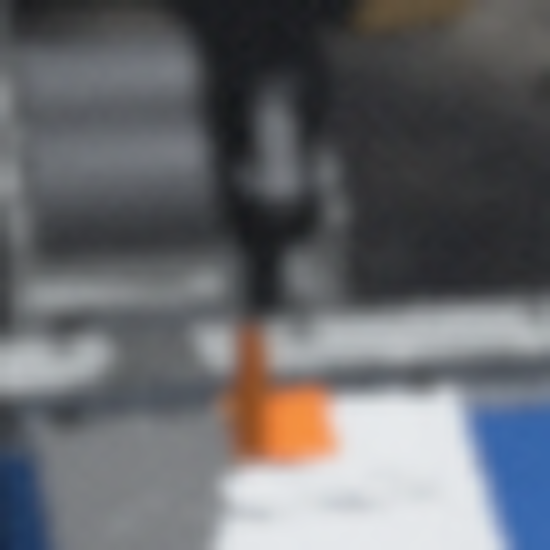

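```bash
python3 -m creep '{"dp":[[0.02,0,0],[0.017,0,0],[0,0,0.008],[0,0,0.006],[0,0,0.004],[0,0,0]],"turn":[0,0,0,0,0,0],"fingers":[1,1,1,1,1,1]}'
python3 -c "
from h import *
go(-.095,.092,.110)
s=grab('side','s6.png');grab('wrist','w6.png')
f=s['frame'][160:215,290:345][:,:,::-1];cv2.imwrite('pics/s6c.png',cv2.resize(f,None,fx=10,fy=10,interpolation=cv2.INTER_CUBIC))
"
```

```text
t: 4.8
tool_pos: [0.4587, -0.0256, 0.0913]
tcp_rot: [3.141, -0.001, -3.117]
wrist_force: [0.1, -0.0, 0.1]
grip_width: -0.001
tcp [ 0.4587 -0.0256  0.0913] yaw 3.1658 F [ 0.1 -0.   0.1] g -0.001 t 4.8
tool dp [-0.0005  0.0005 -0.0187]
box tcp [-0.0955  0.0915  0.0913]
```

View pics/s6c.png

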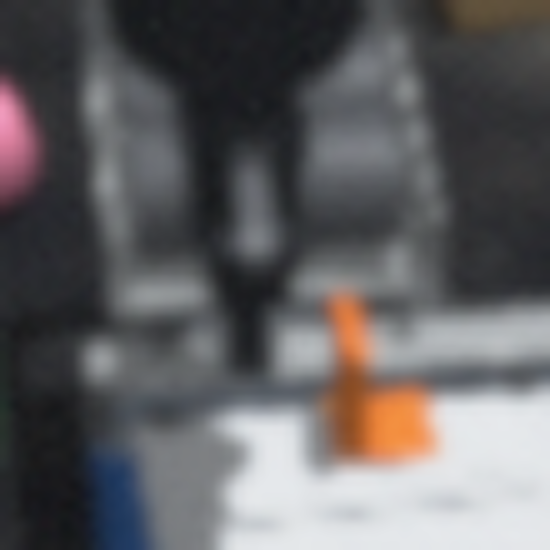

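View pics/w6.png

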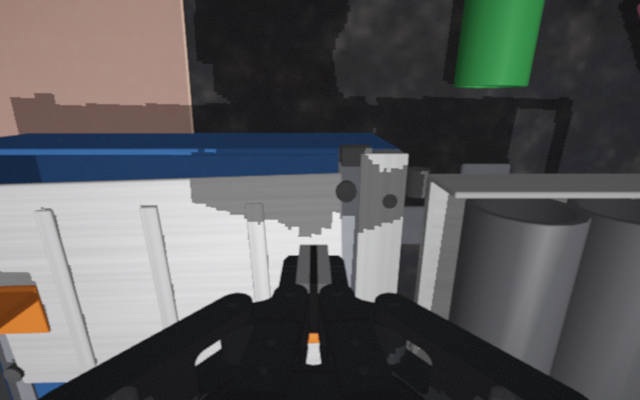

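```bash
python3 -m creep '{"dp":[[-0.006,0,0.004],[-0.006,0,0],[-0.004,0,0],[-0.004,0,0],[-0.004,0,0]],"turn":[0,0,0,0,0],"fingers":[1,1,1,1,1]}'
python3 -c "
from h import *
go(-.095,.092,.110)
lugs('w7.png')
s=grab('side','s7.png')
f=s['frame'][160:215,290:345][:,:,::-1];g=cv2.imread('pics/w7.png')[200:310,250:360];cv2.imwrite('pics/s7c.png',np.hstack([cv2.resize(f,(400,400),interpolation=cv2.INTER_CUBIC),cv2.resize(g,(400,400),interpolation=cv2.INTER_CUBIC)]))
"
```

```text
t: 5.4
tool_pos: [0.4804, -0.025, 0.0879]
tcp_rot: [-3.141, -0.005, -3.117]
wrist_force: [-15.0, -1.5, 10.1]
grip_width: -0.0
tcp [ 0.4804 -0.025   0.0879] yaw 3.1658 F [-15.   -1.5  10.1] g -0.0 t 5.4
tool dp [ 0.0213  0.0004 -0.022 ]
box tcp [-0.0739  0.0917  0.0879]
blob [330 251  23  38 173] base box [-0.0648  0.1056  0.094 ]
blob [   0  258   36   50 1404] base box [-0.06   -0.0861  0.094 ]
```

View pics/s7c.png

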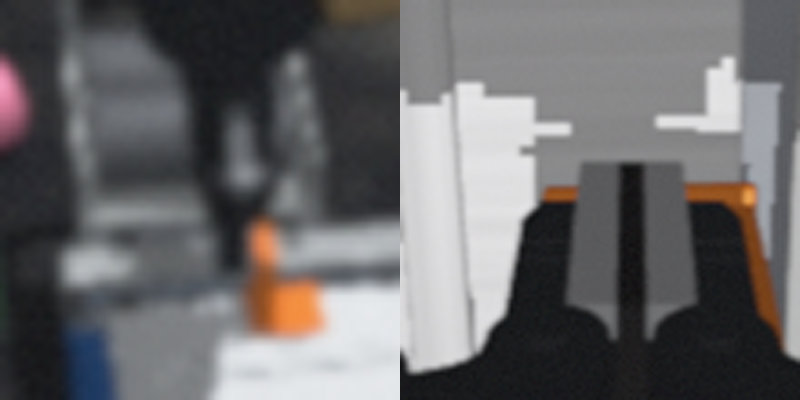

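```bash
python3 -m creep '{"dp":[[0.006,0,0],[0,0,-0.006],[0,0,0]],"turn":[0,0,0],"fingers":[1,1,1]}'; python3 -m creep '{"dp":[[-0.004,0,0],[-0.003,0,0],[-0.003,0,0],[-0.003,0,0]],"turn":[0,0,0,0],"fingers":[1,1,1,1]}'
python3 -c "
from h import *
go(-.095,.092,.110)
lugs('w8.png')"

```

```text
t: 5.8
tool_pos: [0.4771, -0.0254, 0.0952]
tcp_rot: [-3.141, 0.002, -3.117]
wrist_force: [-0.3, 0.2, -0.0]
grip_width: 0.001
t: 6.2
tool_pos: [0.4866, -0.0248, 0.0941]
tcp_rot: [-3.141, -0.006, -3.118]
wrist_force: [-17.5, -0.9, 13.9]
grip_width: -0.002
tcp [ 0.4866 -0.0248  0.0941] yaw 3.1656 F [-17.5  -0.9  13.9] g -0.002 t 6.2
tool dp [ 0.0275  0.0004 -0.0158]
box tcp [-0.0676  0.0916  0.0941]
blob [   0  246   40   48 1650] base box [-0.0586 -0.0883  0.094 ]
blob [329 247  24  43 242] base box [-0.0582  0.1054  0.094 ]
```

```bash
python3 -m creep '{"dp":[[-0.003,0,0],[-0.003,0,0],[-0.003,0,0],[-0.003,0,0],[-0.003,0,0]],"turn":[0,0,0,0,0],"fingers":[1,1,1,1,1]}'
python3 -c "
from h import *
go(-.095,.092,.110)
lugs('w9.png')"

```

```text
t: 6.75
tool_pos: [0.5018, -0.0245, 0.0939]
tcp_rot: [-3.141, -0.006, -3.118]
wrist_force: [-14.3, -1.7, 9.3]
grip_width: -0.002
tcp [ 0.5018 -0.0245  0.0939] yaw 3.1655 F [-14.3  -1.7   9.3] g -0.002 t 6.75
tool dp [ 0.0427  0.0004 -0.0159]
box tcp [-0.0524  0.0916  0.0939]
blob [   0  227   33   51 1421] base box [-0.0558 -0.088   0.094 ]
blob [329 248  23  40 171] base box [-0.0425  0.1057  0.094 ]
```

View pics/w9.png

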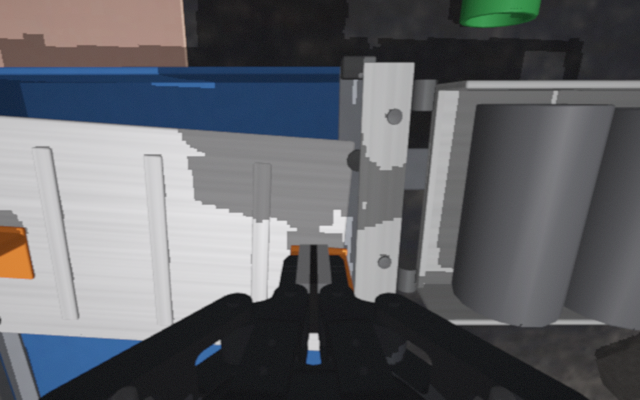

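```bash
python3 -m creep '{"dp":[[0.026,0,0],[0,-0.046,0],[0,-0.046,0],[0,-0.046,0],[0,-0.046,0],[0,0,0],[-0.008,0,0],[-0.004,0,0]],"turn":[0,0,0,0,0,0,0,0],"fingers":[1,1,1,1,1,1,1,1]}'; python3 -m creep '{"dp":[[-0.004,0,0],[-0.004,0,0],[-0.004,0,0],[-0.004,0,0],[-0.004,0,0],[-0.004,0,0]],"turn":[0,0,0,0,0,0],"fingers":[1,1,1,1,1,1]}'
python3 -c "
from h import *
go(-.095,.092,.110)
lugs('w10.png')"

```

```text
t: 7.6
tool_pos: [0.4948, -0.2088, 0.0939]
tcp_rot: [-3.141, -0.002, -3.118]
wrist_force: [-8.9, -6.7, 1.9]
grip_width: -0.002
t: 8.2
tool_pos: [0.5181, -0.2077, 0.094]
tcp_rot: [-3.14, -0.003, -3.116]
wrist_force: [-8.3, -6.9, 0.5]
grip_width: 0.002
tcp [ 0.5181 -0.2077  0.094 ] yaw 3.1669 F [-8.3 -6.9  0.5] g 0.002 t 8.2
tool dp [ 0.0543  0.184  -0.0161]
box tcp [-0.0403 -0.0919  0.094 ]
blob [ 590  238   50   50 2198] base box [-0.0374  0.0916  0.094 ]
blob [273 248  25  44 253] base box [-0.0302 -0.1064  0.094 ]
```

View pics/w10.png

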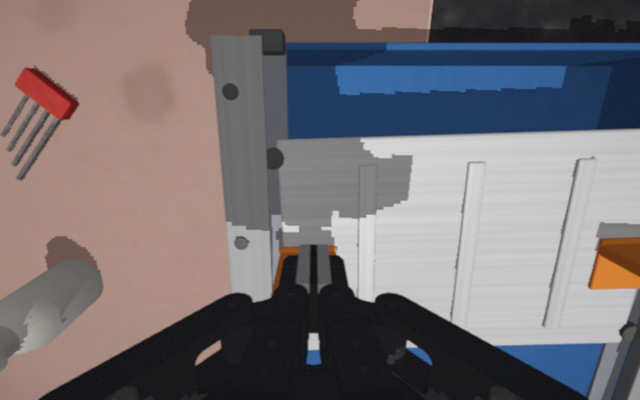

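```bash
python3 -m creep '{"dp":[[-0.004,0,0],[-0.004,0,0]],"turn":[0,0],"fingers":[1,1]}'; python3 -m creep '{"dp":[[0.026,0,0],[0,0.046,0],[0,0.046,0],[0,0.046,0],[0,0.046,0],[0,0,0],[-0.006,0,0],[-0.004,0,0]],"turn":[0,0,0,0,0,0,0,0],"fingers":[1,1,1,1,1,1,1,1]}'; python3 -m creep '{"dp":[[-0.004,0,0],[-0.004,0,0],[-0.004,0,0],[-0.004,0,0],[-0.004,0,0],[-0.004,0,0]],"turn":[0,0,0,0,0,0],"fingers":[1,1,1,1,1,1]}'
python3 -c "
from h import *
go(-.095,.092,.110)
lugs('w11.png')"

```

```text
t: 8.45
tool_pos: [0.5259, -0.207, 0.094]
tcp_rot: [-3.141, -0.004, -3.116]
wrist_force: [-9.7, -4.9, 1.1]
grip_width: -0.002
t: 9.25
tool_pos: [0.5075, -0.0243, 0.0943]
tcp_rot: [-3.141, 0.001, -3.116]
wrist_force: [0.6, -0.5, 0.1]
grip_width: -0.005
t: 9.85
tool_pos: [0.5279, -0.0239, 0.0937]
tcp_rot: [3.139, -0.006, -3.119]
wrist_force: [-14.0, 4.3, 8.2]
grip_width: -0.003
tcp [ 0.5279 -0.0239  0.0937] yaw 3.1644 F [-14.    4.3   8.2] g -0.003 t 9.85
tool dp [ 0.0688  0.0004 -0.0159]
box tcp [-0.0263  0.0916  0.0937]
blob [   0  247   40   48 1625] base box [-0.0173 -0.088   0.094 ]
blob [329 247  25  44 248] base box [-0.017   0.1056  0.094 ]
```

```bash
python3 -m creep '{"dp":[[-0.004,0,0],[-0.004,0,0],[-0.004,0,0],[-0.003,0,0]],"turn":[0,0,0,0],"fingers":[1,1,1,1]}'; python3 -m creep '{"dp":[[0.026,0,0],[0,-0.046,0],[0,-0.046,0],[0,-0.046,0],[0,-0.046,0],[0,0,0],[-0.006,0,0],[-0.004,0,0]],"turn":[0,0,0,0,0,0,0,0],"fingers":[1,1,1,1,1,1,1,1]}'; python3 -m creep '{"dp":[[-0.004,0,0],[-0.004,0,0],[-0.004,0,0],[-0.004,0,0],[-0.004,0,0],[-0.004,0,0]],"turn":[0,0,0,0,0,0],"fingers":[1,1,1,1,1,1]}'
python3 -c "
from h import *
go(-.095,.092,.110)
lugs('w12.png')"

```

```text
t: 10.3
tool_pos: [0.5433, -0.024, 0.0935]
tcp_rot: [3.14, -0.005, -3.119]
wrist_force: [-10.6, 2.4, 4.8]
grip_width: 0.002
t: 11.1
tool_pos: [0.5343, -0.2081, 0.094]
tcp_rot: [3.141, -0.0, -3.118]
wrist_force: [-2.8, -0.7, 0.9]
grip_width: -0.0
t: 11.7
tool_pos: [0.5569, -0.2072, 0.0941]
tcp_rot: [-3.14, -0.003, -3.117]
wrist_force: [-8.6, -6.2, 1.1]
grip_width: 0.001
tcp [ 0.5569 -0.2072  0.0941] yaw 3.1663 F [-8.6 -6.2  1.1] g 0.001 t 11.7
tool dp [ 0.0932  0.1844 -0.016 ]
box tcp [-0.0016 -0.0923  0.0941]
blob [ 589  243   51   49 2210] base box [0.0047 0.091  0.094 ]
blob [274 247  24  43 231] base box [ 0.0079 -0.1055  0.094 ]
```

Square again near 6 mm. Push right 12 more, then left 28.

```bash
python3 -m creep '{"dp":[[-0.004,0,0],[-0.004,0,0],[-0.004,0,0]],"turn":[0,0,0],"fingers":[1,1,1]}'; python3 -m creep '{"dp":[[0.026,0,0],[0,0.046,0],[0,0.046,0],[0,0.046,0],[0,0.046,0],[0,0,0],[-0.006,0,0],[-0.004,0,0]],"turn":[0,0,0,0,0,0,0,0],"fingers":[1,1,1,1,1,1,1,1]}'; python3 -m creep '{"dp":[[-0.004,0,0],[-0.004,0,0],[-0.004,0,0],[-0.004,0,0],[-0.004,0,0],[-0.004,0,0]],"turn":[0,0,0,0,0,0],"fingers":[1,1,1,1,1,1]}'
python3 -c "
from h import *
go(-.095,.092,.110)
lugs('w13.png')"

```

```text
t: 12.05
tool_pos: [0.5686, -0.2063, 0.094]
tcp_rot: [-3.141, -0.004, -3.117]
wrist_force: [-9.2, -4.1, 1.4]
grip_width: 0.003
t: 12.85
tool_pos: [0.5505, -0.0234, 0.0944]
tcp_rot: [-3.141, 0.001, -3.117]
wrist_force: [-0.6, -0.6, -0.9]
grip_width: 0.002
t: 13.45
tool_pos: [0.5711, -0.0229, 0.0937]
tcp_rot: [3.139, -0.005, -3.119]
wrist_force: [-14.1, 5.2, 7.9]
grip_width: 0.001
tcp [ 0.5711 -0.0229  0.0937] yaw 3.1645 F [-14.1   5.2   7.9] g 0.001 t 13.45
tool dp [ 0.112   0.0004 -0.0157]
box tcp [0.0169 0.0916 0.0937]
blob [   0  246   40   49 1648] base box [ 0.0253 -0.0878  0.094 ]
blob [329 247  25  44 257] base box [0.0262 0.1059 0.094 ]
```

```bash
python3 -m creep '{"dp":[[-0.004,0,0],[-0.004,0,0],[-0.004,0,0]],"turn":[0,0,0],"fingers":[1,1,1]}'; python3 -m creep '{"dp":[[0.026,0,0],[0,-0.046,0],[0,-0.046,0],[0,-0.046,0],[0,-0.046,0],[0,0,0],[-0.006,0,0],[-0.004,0,0]],"turn":[0,0,0,0,0,0,0,0],"fingers":[1,1,1,1,1,1,1,1]}'; python3 -m creep '{"dp":[[-0.004,0,0],[-0.004,0,0],[-0.004,0,0],[-0.003,0,0],[-0.003,0,0]],"turn":[0,0,0,0,0],"fingers":[1,1,1,1,1]}'
python3 -c "
from h import *
go(-.095,.092,.110)
lugs('w14.png')"

```

```text
t: 13.8
tool_pos: [0.5832, -0.0231, 0.0935]
tcp_rot: [3.14, -0.005, -3.119]
wrist_force: [-11.6, 2.3, 6.1]
grip_width: 0.0
t: 14.6
tool_pos: [0.5744, -0.2072, 0.094]
tcp_rot: [3.141, -0.0, -3.118]
wrist_force: [0.4, -0.1, -0.7]
grip_width: -0.003
t: 15.1
tool_pos: [0.5907, -0.2064, 0.0941]
tcp_rot: [-3.14, -0.004, -3.117]
wrist_force: [-8.3, -6.5, 2.2]
grip_width: 0.002
tcp [ 0.5907 -0.2064  0.0941] yaw 3.1663 F [-8.3 -6.5  2.2] g 0.002 t 15.1
tool dp [ 0.127   0.1845 -0.0158]
box tcp [ 0.0323 -0.0923  0.0941]
blob [274 247  24  43 236] base box [ 0.0417 -0.1065  0.094 ]
blob [ 586  249   54   50 2299] base box [0.0425 0.0885 0.094 ]
```

```bash
python3 -m creep '{"dp":[[-0.002,0,0]],"turn":[0],"fingers":[1]}';  python3 -m creep '{"dp":[[-0.002,0,0],[0,0,0]],"turn":[0,0],"fingers":[1,1]}'; python3 -m creep '{"dp":[[-0.002,0,0],[0,0,0]],"turn":[0,0],"fingers":[1,1]}'
python3 -c "
from h import *
go(-.095,.092,.110)
lugs('w15.png')"

```

```text
t: 15.25
tool_pos: [0.5925, -0.206, 0.094]
tcp_rot: [-3.14, -0.004, -3.117]
wrist_force: [-15.8, -4.0, 4.3]
grip_width: 0.003
t: 15.45
tool_pos: [0.5926, -0.206, 0.094]
tcp_rot: [-3.14, -0.007, -3.117]
wrist_force: [-18.8, -5.5, 6.6]
grip_width: 0.0
t: 15.65
tool_pos: [0.5927, -0.206, 0.094]
tcp_rot: [-3.14, -0.011, -3.118]
wrist_force: [-27.2, -6.0, 10.6]
grip_width: -0.002
tcp [ 0.5927 -0.206   0.094 ] yaw 3.1654 F [-27.2  -6.   10.6] g -0.002 t 15.65
tool dp [ 0.1293  0.184  -0.0149]
box tcp [ 0.0343 -0.0919  0.094 ]
blob [274 247  24  43 262] base box [ 0.0436 -0.1064  0.094 ]
blob [ 587  247   53   49 2249] base box [0.0433 0.0914 0.094 ]
```

R at its end stop. Now check the left end.

```bash
python3 -m creep '{"dp":[[0.026,0,0],[0,0.046,0],[0,0.046,0],[0,0.046,0],[0,0.046,0],[0,0,0],[-0.010,0,0],[-0.006,0,0],[-0.004,0,0]],"turn":[0,0,0,0,0,0,0,0,0],"fingers":[1,1,1,1,1,1,1,1,1]}'
python3 -m creep '{"dp":[[-0.003,0,0],[0,0,0]],"turn":[0,0],"fingers":[1,1]}'
python3 -m creep '{"dp":[[-0.002,0,0],[0,0,0]],"turn":[0,0],"fingers":[1,1]}'
python3 -c "
from h import *
go(-.095,.092,.110)
lugs('w16.png')"

```

```text
t: 16.6
tool_pos: [0.588, -0.0233, 0.0939]
tcp_rot: [3.141, -0.001, -3.118]
wrist_force: [-13.5, 2.0, 10.0]
grip_width: 0.002
t: 16.8
tool_pos: [0.588, -0.0233, 0.0938]
tcp_rot: [3.141, -0.006, -3.119]
wrist_force: [-14.2, 1.2, 8.8]
grip_width: 0.003
t: 17.0
tool_pos: [0.588, -0.0232, 0.0937]
tcp_rot: [3.141, -0.009, -3.119]
wrist_force: [-22.0, 1.8, 12.6]
grip_width: 0.002
tcp [ 0.588  -0.0232  0.0937] yaw 3.1639 F [-22.    1.8  12.6] g 0.002 t 17.0
tool dp [ 0.129   0.001  -0.0151]
box tcp [0.0338 0.0909 0.0937]
blob [329 247  28  50 330] base box [0.0431 0.1058 0.094 ]
blob [   0  248   42   49 1730] base box [ 0.0436 -0.0883  0.094 ]
```

```bash
python3 -m creep '{"dp":[[0.02,0,0],[0.01,0,-0.03],[0.01,0,-0.045],[0.015,0.02,-0.045],[0.015,0.03,-0.045],[0.015,0.04,0],[0.012,0.04,0],[0.012,0.04,0],[0.010,0.04,0],[0,0,0]],"turn":[0,0,0,0,0,0,0,0,0,0],"fingers":[1,1,1,0,0,0,0,0,0,0]}' 40
python3 -c "
from h import *
tol([.469,.187,.2])
import pickle
pickle.dump(grab('wrist','w17.png'),open('w17.pkl','wb'))
grab('top','t17.png')"

```

```text
t: 18.05
tool_pos: [0.4699, 0.1836, 0.2532]
tcp_rot: [3.141, 0.0, -3.115]
wrist_force: [0.1, -1.2, -0.4]
grip_width: 0.501
tcp [0.4699 0.1836 0.2532] yaw 3.1684 F [ 0.1 -1.2 -0.4] g 0.501 t 18.05
tool dp [0.0008 0.0033 0.0532]
```

View pics/w17.png

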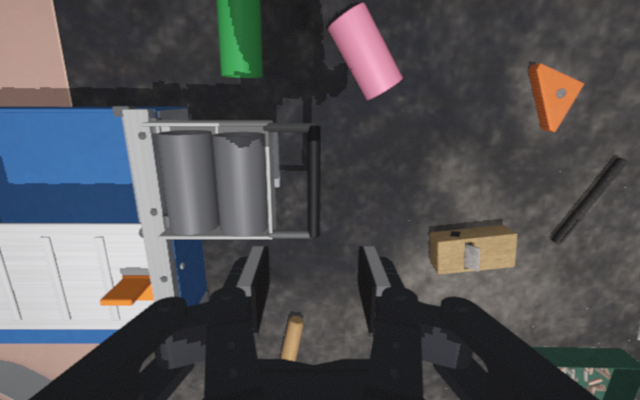

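View pics/t17.png

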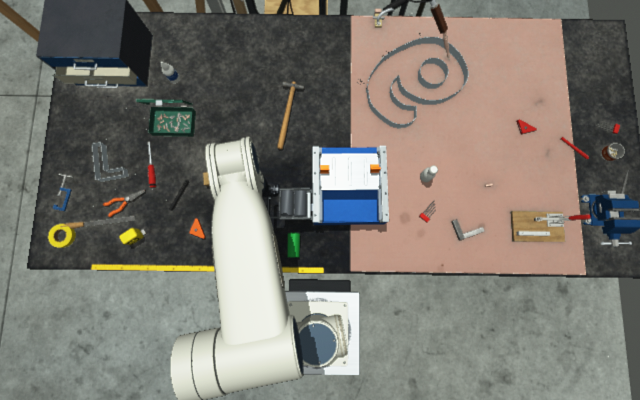

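```bash
python3 -c "
from h import *
import pickle
a=pickle.load(open('w17.pkl','rb'));b=pickle.load(open('w2.pkl','rb'))
f=a['frame']; g=f.astype(int).sum(2)
for r in (150,165,180,195,210): print(r,g[r,300:330].tolist())
for p,q in [((313.5,182),(526,231)),((314.5,127),(531.5,194)),((313,237),(520.5,270))]:print(two(a,p,b,q),onz(a,*p,.138))
"

```

```text
150 [163, 151, 116, 114, 117, 122, 107, 95, 83, 98, 113, 136, 168, 192, 190, 167, 135, 116, 100, 98, 123, 163, 166, 165, 174, 184, 188, 190, 188, 184]
165 [119, 121, 114, 114, 108, 98, 93, 83, 86, 95, 108, 139, 164, 183, 194, 165, 141, 116, 91, 106, 136, 176, 178, 179, 171, 167, 164, 155, 164, 156]
180 [209, 212, 205, 202, 190, 177, 163, 126, 89, 87, 117, 138, 166, 191, 187, 166, 134, 111, 81, 102, 129, 154, 160, 155, 165, 169, 174, 175, 178, 181]
195 [197, 197, 194, 191, 191, 185, 167, 129, 94, 99, 120, 135, 169, 193, 196, 165, 132, 112, 96, 106, 140, 174, 176, 181, 193, 193, 184, 182, 175, 173]
210 [197, 196, 195, 191, 183, 176, 161, 134, 92, 93, 108, 145, 170, 198, 196, 161, 131, 104, 95, 114, 143, 174, 176, 184, 188, 186, 199, 201, 203, 202]
(array([0.46657269, 0.1840894 , 0.1427888 ]), np.float64(0.0011543299253524949)) [0.4683592  0.18401564 0.138     ]
(array([0.41845037, 0.18350429, 0.13820197]), np.float64(0.0002748419030260341)) [0.41833375 0.18354193 0.138     ]
(array([0.51874091, 0.18496995, 0.14827692]), np.float64(0.0009800349587912917)) [0.52379427 0.18503003 0.138     ]
```

```bash
python3 -m creep '{"dp":[[0.001,0,0.03],[0,0,0.04],[0,0,0.04],[0,0,0.02],[0,0,0.006],[0,0,0]],"turn":[0.003,0,0,0,0,0],"fingers":[0,0,0,0,0,0]}' 40
python3 -c "
from h import *
tol([.469,.184,.119])
grab('wrist','w18.png')
s=grab('side','s18.png')
f=s['frame'][120:215,280:380][:,:,::-1];cv2.imwrite('pics/s18c.png',cv2.resize(f,None,fx=6,fy=6,interpolation=cv2.INTER_CUBIC))"

```

```text
t: 18.75
tool_pos: [0.4701, 0.1796, 0.1167]
tcp_rot: [-3.141, -0.001, -3.122]
wrist_force: [-1.1, 1.0, 0.8]
grip_width: 0.499
tcp [0.4701 0.1796 0.1167] yaw 3.1608 F [-1.1  1.   0.8] g 0.499 t 18.75
tool dp [ 0.001   0.0044 -0.0023]
```

View pics/w18.png

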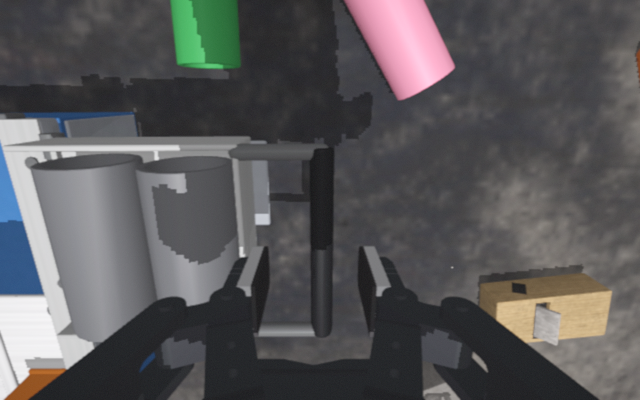

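View pics/s18c.png

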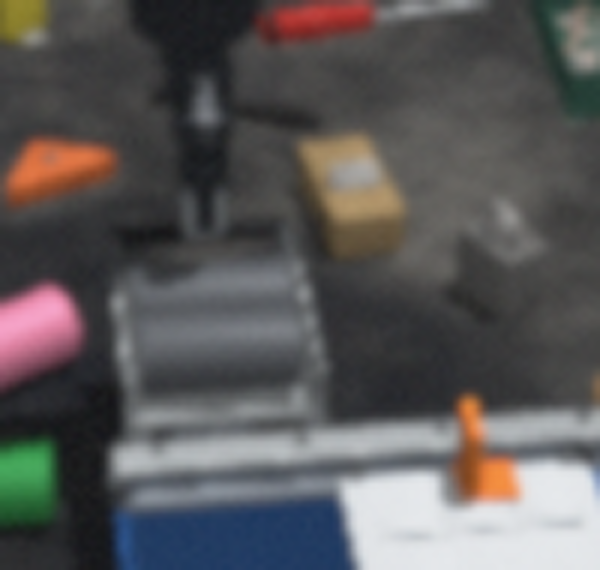

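```bash
python3 -m creep '{"dp":[[0.001,0.0045,0],[0,0,0],[0,0,0.01],[0,0,0.01],[0,0,0.006],[0,0,0]],"turn":[-0.004,0,0,0,0,0],"fingers":[0,0,0,0,0,0]}' 40
python3 -c "
from h import *
tol([.469,.184,.119])
grab('wrist','w19.png')
s=grab('side','s19.png')
f=s['frame'][120:215,280:380][:,:,::-1];cv2.imwrite('pics/s19c.png',cv2.resize(f,None,fx=6,fy=6,interpolation=cv2.INTER_CUBIC))"

```

```text
t: 19.45
tool_pos: [0.4677, 0.1852, 0.0897]
tcp_rot: [-3.141, -0.002, -3.116]
wrist_force: [-0.3, -0.0, -0.6]
grip_width: 0.5
tcp [0.4677 0.1852 0.0897] yaw 3.1668 F [-0.3 -0.  -0.6] g 0.5 t 19.45
tool dp [-0.0012 -0.0012 -0.0293]
```

View pics/w19.png

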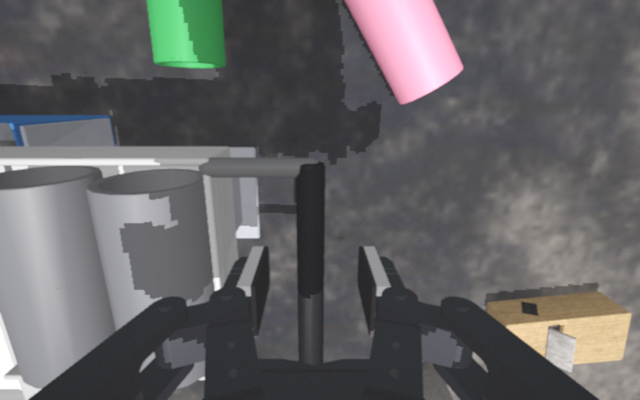

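View pics/s19c.png

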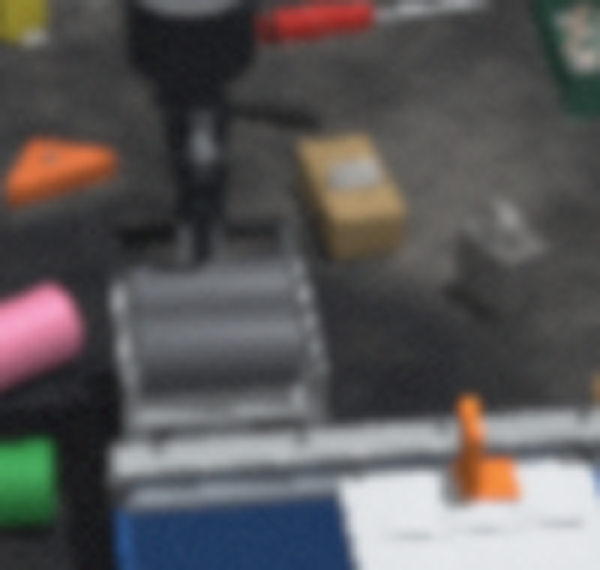

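```bash
python3 -m creep '{"dp":[[0,-0.001,0.006],[0,0,0],[0,0,0],[0,0,0],[0,0,0],[0,0,0],[0,0,0]],"turn":[0,0,0,0,0,0,0],"fingers":[0,1,1,1,1,1,1]}' 40
python3 -c "
from h import *
tol([.469,.184,.119])
grab('wrist','w20.png')
s=grab('side','s20.png')
f=s['frame'][120:215,280:380][:,:,::-1];cv2.imwrite('pics/s20c.png',cv2.resize(f,None,fx=6,fy=6,interpolation=cv2.INTER_CUBIC))"

```

```text
t: 20.25
tool_pos: [0.4686, 0.1839, 0.0851]
tcp_rot: [-3.141, 0.0, -3.117]
wrist_force: [-1.0, -4.6, 1.5]
grip_width: 0.128
tcp [0.4686 0.1839 0.0851] yaw 3.1665 F [-1.  -4.6  1.5] g 0.128 t 20.25
tool dp [-0.0004  0.0001 -0.0339]
```

View pics/w20.png

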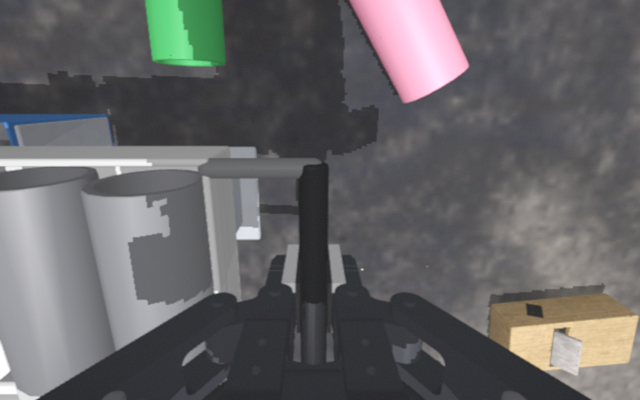

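```bash
python3 -c "
import numpy as np
R=np.hypot(.155,.032);f=np.arctan2(.032,.155)
th=np.r_[0,.03,.08,.14,.20,.26,.32,.38,.44,.50,.56, .61,.66,.71,.75,.79,.83,.87,.91,.95,.99,1.03,1.07]
y=R*np.cos(f+th);z=R*np.sin(f+th)
for a,b,c in zip(th[1:],np.diff(y),np.diff(z)):print(round(a,2),[0,round(b*1e3,1),-round(c*1e3,1)])"
```

```text
0.03 [0, np.float64(-1.0), np.float64(-4.6)]
0.08 [0, np.float64(-2.0), np.float64(-7.6)]
0.14 [0, np.float64(-2.9), np.float64(-9.0)]
0.2 [0, np.float64(-3.5), np.float64(-8.8)]
0.26 [0, np.float64(-4.0), np.float64(-8.6)]
0.32 [0, np.float64(-4.5), np.float64(-8.4)]
0.38 [0, np.float64(-5.0), np.float64(-8.1)]
0.44 [0, np.float64(-5.5), np.float64(-7.8)]
0.5 [0, np.float64(-5.9), np.float64(-7.4)]
0.56 [0, np.float64(-6.4), np.float64(-7.1)]
0.61 [0, np.float64(-5.6), np.float64(-5.6)]
0.66 [0, np.float64(-5.9), np.float64(-5.3)]
0.71 [0, np.float64(-6.1), np.float64(-5.0)]
0.75 [0, np.float64(-5.1), np.float64(-3.8)]
0.79 [0, np.float64(-5.2), np.float64(-3.6)]
0.83 [0, np.float64(-5.4), np.float64(-3.3)]
0.87 [0, np.float64(-5.5), np.float64(-3.1)]
0.91 [0, np.float64(-5.6), np.float64(-2.9)]
0.95 [0, np.float64(-5.7), np.float64(-2.7)]
0.99 [0, np.float64(-5.8), np.float64(-2.4)]
1.03 [0, np.float64(-5.9), np.float64(-2.2)]
1.07 [0, np.float64(-6.0), np.float64(-2.0)]
```

```bash
python3 -m creep '{"dp":[[0,-0.001,-0.0046],[0,-0.002,-0.0076],[0,-0.0029,-0.009],[0,-0.0035,-0.0088],[0,-0.004,-0.0086]],"turn":[0,0,0,0,0],"fingers":[1,1,1,1,1]}' 60
python3 -m creep '{"dp":[[0,-0.0045,-0.0084],[0,-0.005,-0.0081],[0,-0.0055,-0.0078],[0,-0.0059,-0.0074],[0,-0.0064,-0.0071]],"turn":[0,0,0,0,0],"fingers":[1,1,1,1,1]}' 60
python3 -c "
from h import *
go(-.08,.22,.119)
grab('wrist','w21.png')
s=grab('side','s21.png')
f=s['frame'][120:265,280:400][:,:,::-1];cv2.imwrite('pics/s21c.png',cv2.resize(f,None,fx=4,fy=4,interpolation=cv2.INTER_CUBIC))"

```

```text
t: 20.85
tool_pos: [0.4688, 0.1709, 0.1244]
tcp_rot: [3.141, -0.0, -3.116]
wrist_force: [1.3, -1.8, -6.3]
grip_width: 0.115
t: 21.35
tool_pos: [0.4696, 0.1448, 0.1638]
tcp_rot: [3.138, 0.001, -3.115]
wrist_force: [-3.0, 11.1, 6.4]
grip_width: 0.116
tcp [0.4696 0.1448 0.1638] yaw 3.1678 F [-3.  11.1  6.4] g 0.116 t 21.35
tool dp [-0.0005 -0.0418  0.0447]
box tcp [-0.0807  0.2616  0.1638]
```

View pics/s21c.png

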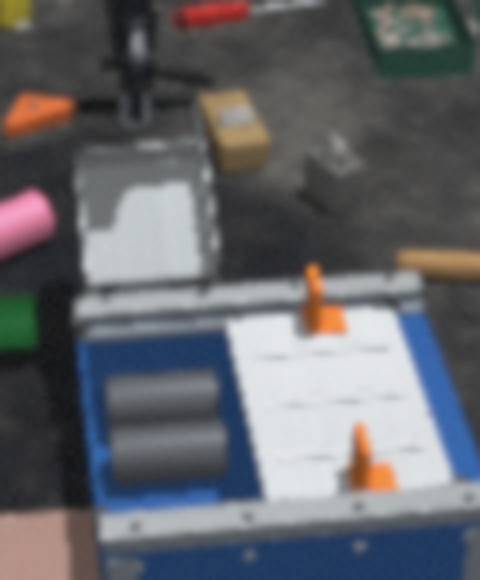

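View pics/w21.png

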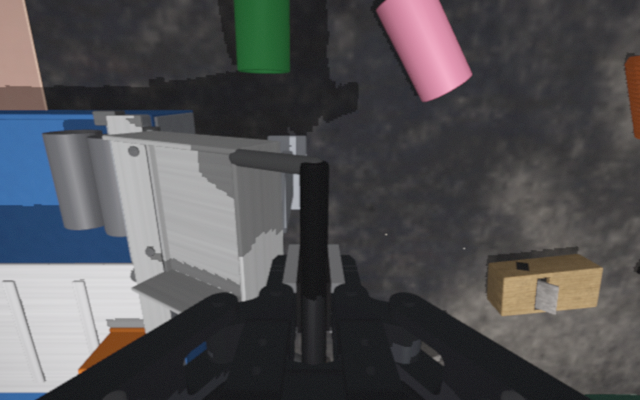

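Both pipes are already in the box's open half (side crop (160,395) and (168,450)), and the tray is empty. Now I'll lower it along the same arc.

```bash
python3 -m creep '{"dp":[[0,0.0064,0.0071],[0,0.0059,0.0074],[0,0.0055,0.0078],[0,0.005,0.0081],[0,0.0045,0.0084],[0,0.004,0.0086]],"turn":[0,0,0,0,0,0],"fingers":[1,1,1,1,1,1]}' 60
python3 -m creep '{"dp":[[0,0.0035,0.0088],[0,0.0029,0.009],[0,0.002,0.0066],[0,0.0005,0.003],[0,0,0]],"turn":[0,0,0,0,0],"fingers":[1,1,1,1,1]}' 60
python3 -c "
from h import *
tol([.4686,.184,.085])"

```

```text
t: 22.05
tool_pos: [0.4688, 0.1752, 0.1145]
tcp_rot: [-3.142, 0.0, -3.116]
wrist_force: [-0.7, 2.5, 1.2]
grip_width: 0.111
t: 22.55
tool_pos: [0.4686, 0.1836, 0.0872]
tcp_rot: [-3.141, -0.0, -3.117]
wrist_force: [0.4, -0.4, -1.4]
grip_width: 0.113
tcp [0.4686 0.1836 0.0872] yaw 3.1666 F [ 0.4 -0.4 -1.4] g 0.113 t 22.55
tool dp [-0.      0.0004  0.0022]
```

```bash
python3 -m creep '{"dp":[[0,0.0002,0.0015],[0,0,0.0007],[0,0,0]],"turn":[0,0,0],"fingers":[1,1,1]}'
python3 -m creep '{"dp":[[0,0,0.0006],[0,0,0]],"turn":[0,0],"fingers":[1,1]}'
python3 -c "
from h import *
tol([.4686,.184,.085])"

```

```text
t: 22.85
tool_pos: [0.4687, 0.1838, 0.0865]
tcp_rot: [-3.142, 0.001, -3.117]
wrist_force: [-3.4, -1.1, 8.7]
grip_width: 0.116
t: 23.05
tool_pos: [0.4688, 0.1838, 0.0864]
tcp_rot: [-3.142, 0.002, -3.117]
wrist_force: [-5.6, -2.3, 15.3]
grip_width: 0.112
tcp [0.4688 0.1838 0.0864] yaw 3.1666 F [-5.6 -2.3 15.3] g 0.112 t 23.05
tool dp [0.0002 0.0002 0.0014]
```

```bash
python3 -m creep '{"dp":[[0,0,-0.0007],[0,0,0],[0,0,0],[0,0,0],[0,0,0]],"turn":[0,0,0,0,0],"fingers":[1,0.6,0.3,0,0]}'
python3 -c "
from h import *
tol([.4686,.184,.085]);grab('wrist','w23.png')"

```

```text
t: 23.55
tool_pos: [0.4686, 0.184, 0.0854]
tcp_rot: [-3.142, -0.0, -3.116]
wrist_force: [0.4, 1.5, -0.5]
grip_width: 0.499
tcp [0.4686 0.184  0.0854] yaw 3.1667 F [ 0.4  1.5 -0.5] g 0.499 t 23.55
tool dp [-0.      0.      0.0004]
```

View pics/w23.png

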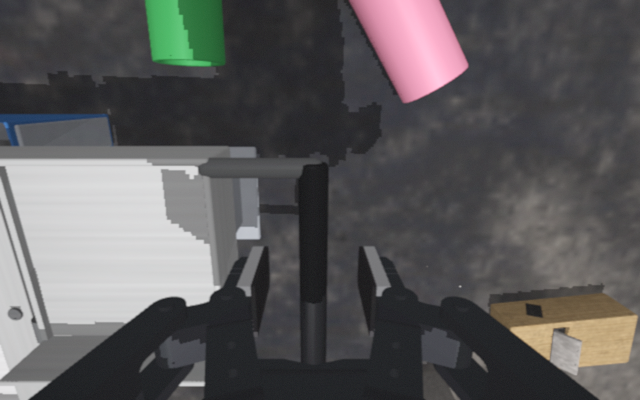

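Fingers are clear of the bar and the tray is level. Raising the tool and checking.

```bash
python3 -m creep '{"dp":[[0,0,-0.02],[0,0,-0.03],[0,0,-0.04],[0,0,-0.04],[0,0,-0.04],[0.03,0,-0.03],[0.03,0,-0.02],[0,0,0],[0,0,0]],"turn":[0,0,0,0,0,0,0,0,0],"fingers":[0,0,0,0,0,0,0,0,0]}'
python3 -c "
from h import *
tol([.4686,.184,.085])
a=lugs('w24.png')
s=grab('side','s24.png');t=grab('top','t24.png')
f=s['frame'][120:285,255:415][:,:,::-1];g=t['frame'][130:265,235:400][:,:,::-1]
cv2.imwrite('pics/s24c.png',np.hstack([cv2.resize(f,(400,412),interpolation=cv2.INTER_CUBIC),cv2.resize(g,(400,412),interpolation=cv2.INTER_CUBIC)]))"

```

```text
t: 24.5
tool_pos: [0.4086, 0.1826, 0.3059]
tcp_rot: [3.141, 0.002, -3.116]
wrist_force: [-0.2, -0.8, -0.1]
grip_width: 0.503
tcp [0.4086 0.1826 0.3059] yaw 3.1672 F [-0.2 -0.8 -0.1] g 0.503 t 24.5
tool dp [-5.96e-02 -2.00e-04  2.21e-01]
blob [498 115  17  53 194] base box [-0.199   0.5188  0.094 ]
blob [  0 295  42  26 775] base box [ 0.0434 -0.0958  0.094 ]
blob [145 295  29  13  92] base box [0.0429 0.094  0.094 ]
```

View pics/s24c.png

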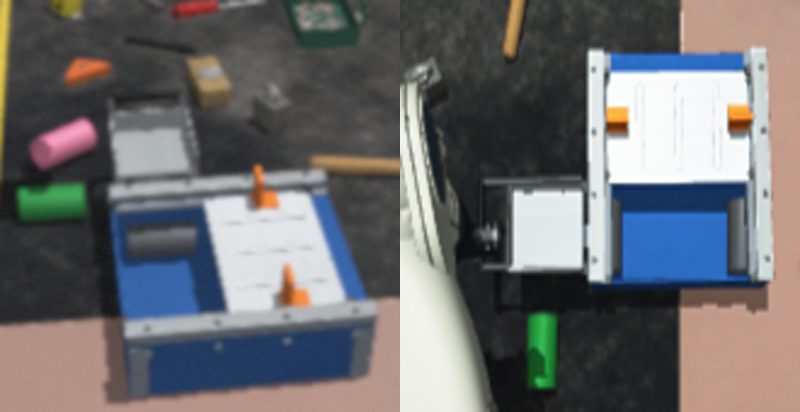

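View pics/w24.png

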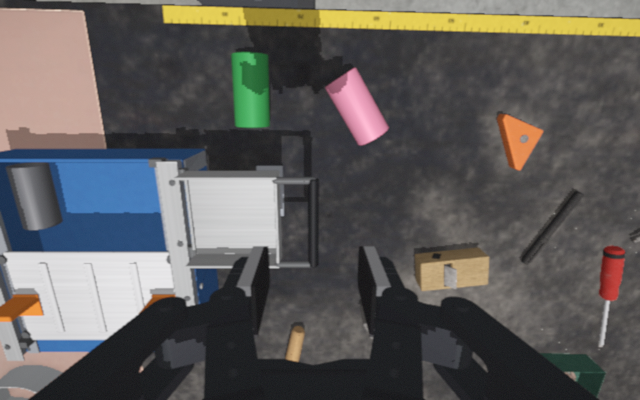

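```bash
python3 -c "
from h import *
print(ticket.sign_off())"
```

```text
the job is handed in; nothing more can be done
None
```

The shutter is fully open, both grey pipe offcuts are in the box, and the tray is back on its leg with the handle released. I handed the job in at about 24.7 s of the 67 s allowed.

- **Shutter:** I pushed the two lugs in turn until both ends stopped, with force rising to about 22–27 N and no further movement. The last images put the lugs at box x = 43.4 mm (right) and 42.9 mm (left), against 44 mm for fully open. They sat square within measuring error. I did not push on the sheet.
- **Tray and pipes:** Both pipes had rolled out by about 0.56 rad, earlier than the 0.7–1 rad in the description. I then lowered the tray along the same arc until the leg took the load, about 15 N upward on the tool. I only opened the fingers after that.
- **Last look:** One pipe lies at each side wall inside the box. The tray is empty and level. The wooden plane, the iron weight, and the green and pink look-alikes appear where they were. I didn't recheck the white bottle and the hex keys in the last images, but the arm never touched them.

**Disagreements with the description:**
- The fingertips seemed to be 30–40 mm above the reported TCP. At a reported height of 110 mm the shut fingers passed over the left lug without touching it. I set the pushing and gripping heights from what I saw and felt instead.
- The side camera was off by a few pixels around the lugs, so I took lug positions from the wrist camera.

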